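# Free the caddy from under the riser and hang it up

## Robot

A 6-joint arm with a two-finger parallel gripper is mounted at the origin on the work surface. World frame = base frame: x ahead of the robot, y to its left, z up, the work surface at z = 0. Lengths are in mm, angles in rad, forces in N, time in s.
With the tool pointing down it reaches from about 325 to 875 mm from the base axis. Payload 4.4 kg.
Tool frame: the origin (TCP) lies at the very end of the fingers, on their centre line; the grasp point (between the pads) lies 19 mm behind it; y points along the fingers, z is the direction in which the jaws open and shut, and the axes are right-handed (so a half turn about y gives the same grasp; the last joint's range is limited). The gripper opens to 85 mm and grips with 20 to 120 N. Pads are 22 mm wide; open, the fingers measure 114 mm over their backs; the gripper's body (76 mm by 85 mm) begins 54 mm behind the grasp point. The pads swing forward as they close: fully open they stand 13 mm farther back than shut.
Start: joints at [1.087, 0.207, 1.542, -0, 1.393, -0.15], TCP at [188.4, 543.261, 231.282] pointing down, gripper open.
Joint ranges: [-2.73, 2.73], [-0.86, 2.22], [0.23, 2.46], [-1.11, 4.25], [0.08, 2.63], [-2.82, 2.82]. Speed limits (rad/s): [2.79, 2.79, 3.14, 3.14, 3.14, 3.14].

## Interface

Orientations are given as [roll, pitch, yaw] about the fixed x, y, z axes, in that order (R = Rz(yaw) Ry(pitch) Rx(roll)).
In Python, from workcell import bot gives the robot as it stands.
- The arm moves only by the tool step_arm, never from a script. Its argument "commands" is a list that holds one entry, the list of rows, each a list of 6 numbers: the shift along the tool's x, y, z in cm, then the turn, a rotation vector about the tool's x, y, z in degrees. In form: [[[dx, dy, dz, wx, wy, wz], ...]]. A call has 1 to 12 rows; each row shifts and turns the commanded pose from where the row before left it, along the tool's axes as they then stand; what a row does not reach is not made up. A row lasts 1/10 s, in which the tool goes at most 50 mm and 8.59 degrees, less where a joint would pass 70% of its speed; a pose out of reach is approached as far as the arm can. A call with a gripper value outside its range is refused whole. "jaw" is the closure in counts, from 0 (fully open) to 255 (shut), set as the call begins (left out, the last holds). The fingers move at their own pace and stop on an object; the grip force is fixed at half the most. Time passes only in rows, so rows that do not move let the fingers close. It gives the time, the measured TCP pose, the force and the opening at its end, in the units of the state.
- bot.get_state(): the state, without advancing time (a new reading comes with each control period).
- bot.capture(name): name is "scene" or "side" or "wrist"; returns (picture, depth): 420x560x3 uint8, red, green, blue; 420x560 float32, mm along the optical axis (not along the pixel's ray), 0 where there is no reading.
- bot.camera_info(name): a dict with "fx", "fy", "cx", "cy" (pixels), "xyz" and "orientation" of the camera in the world. Camera axes: x right, y down, z forward; pixel columns grow to the right and rows downward; lengths in mm; the calibration is good to about 2 mm. A picture is of the moment at which its call begins: read the wrist's pose just before it. camera_info takes no time and is no camera call; for the wrist camera it gives the pose at the moment of the call.
- bot.sign_off(): hands the job in, once; it reports no verdict.
Trained networks look in the newest picture that a camera, given by its name, has taken for a name from the list of things; names that differ only in an ending like _2 or _b are one class to them, and where a whole thing is asked for, a point or a joint stands for the part that bears it (a point fixed in the world has none). Each returns a list of dicts, best first, with "score" (0 to 1); they miss things now and then, are a little off and sometimes report something else, mostly with a low value. They report only what shows in the picture. A call takes as long as a camera call.
- bot.trace(thing, camera): "mask" (420x560 bool, what is visible of it) and "rect" ([left, top, right, bottom] in pixels, round what is visible of it).
The state is a dict: "t": time; "joint_positions": joint angles; "qvel": joint speeds; "joint_torque": joint torques, N m; "eef_pos": TCP position; "tcp_rot": TCP orientation; "wrist_force": force on the tool from outside, world axes, zero at the start; "moment": the same for the moment, N m; "finger_gap": opening from 0.0 (shut) to 1.0 (fully open).
Only numpy, scipy, OpenCV 4.12 (cv2) and the standard library are available. Lean on these libraries where they do the work, as an engineer would, in place of code of your own. Each camera call takes 0.05 s, during which the arm holds its last target. There are 200 camera calls.

## Task

The blue caddy is pushed under the clear riser, where its carrying bar cannot be reached, and the amber jar stands in its way. First stand the jar upright on the round cork mat, then draw the caddy fully out from under the riser, standing on the table, and let go of it there; after that hang it by its carrying bar on both prongs of the hook stand. Do not knock over the jar or the caddy, and leave the rice balls and sauce cups where they are.

Things in the scene. Friction and masses are not known exactly. Their poses are not given: they have to be found in the camera images.
- caddy: empty open-topped blue steel box, 90 (x) x 150 (y) mm, 55 tall, 0.35 kg. Origin: centre of underside; z up; front -x. Its dark round carrying bar, 10 mm thick, 142 long, runs level along y over its centre, axis 135 mm up. A round red grip, 12 mm thick, sticks out of the front wall from 48 mm up, via (-85, 0, 85), to its end at (-135, 0, 100) mm, past the riser's front edge. Slides on the table.
- caddy_bar (a point): middle of the caddy's carrying bar axis, at (0, 0, 135) mm in the caddy's frame; axes as the caddy's
- caddy_grip (a point): point on the caddy's red front grip, on its axis, at (-115, 0, 94) mm in the caddy's frame; axes as the caddy's
- jar: loose closed amber jar, black cap and paper label, 64 mm across, 120 mm tall, about 0.3 kg, standing just before the end of the caddy's red grip. Origin: centre of its underside; z up
- mat: round flat cork mat fixed to the table, 130 mm across, 3 mm thick, at one side; origin: centre of its underside
- hook_stand: steel stand fixed at the other side. Origin under its post; z up. From a cross bar on the post two level round prongs, 8 mm thick, run to its -x (roughly towards the robot) at y = +-35 mm, axes 165 mm up, 80 mm long; their ends turn up, 182 mm high at x = -90 mm. Nothing of it rises higher. Base plate 12 mm thick, x -85 to +15, y +-55 mm
- hook_seat (a point): where the middle of the carrying bar's axis lies when it rests well on both prongs: (-65, 0, 174) mm in the stand's frame; axes as the stand's
- riser: clear acrylic display riser fixed to the table, like a bridge: top 200 (x) x 440 (y) mm, upper face 165 and under face 157 mm above the table, an 8 mm side wall at each y end, open at front and back, white front edge at x = -100 mm. Origin: centre of its footprint on the table; front is -x
- cup_a: a bystander: small lidded sauce cup, terracotta-coloured with black lid, 51 mm wide, 47 mm tall, origin under its centre, z up; on top of the riser
- cup_b: a bystander: small lidded sauce cup, terracotta-coloured with black lid, 51 mm wide, 47 mm tall, origin under its centre, z up; on the riser at its back
- cup_c: a bystander: small lidded sauce cup, terracotta-coloured with black lid, 51 mm wide, 47 mm tall, origin under its centre, z up; under the riser beside the caddy
- cup_d: a bystander: small lidded sauce cup, terracotta-coloured with black lid, 51 mm wide, 47 mm tall, origin under its centre, z up; on the table beyond the right-hand side
- rice_a: a bystander: rice ball, a rounded white block 75 x 75 mm, 55 mm tall, with a black band; origin under its centre; on the table beyond the left-hand side
- rice_b: a bystander: rice ball, a rounded white block 75 x 75 mm, 55 mm tall, with a black band; origin under its centre; at the left side
- rice_c: a bystander: rice ball, a rounded white block 75 x 75 mm, 55 mm tall, with a black band; origin under its centre; at the right side

How it is judged:
By the outcome, as a careful person would: the job done as asked, in the order asked, and still so for the second after the job is handed in, with the robot touching nothing.
It also fails if it takes over 72 s, if anything falls off the work surface, if the arm or the gripper's body presses on something with over 40 N, if the wrist force passes 120 N, or if a joint passes its speed limit or range.

## Working session

There is one attempt and no reset: what is moved stays moved. The work goes in short steps, Python scripts to look and compute and a tool call to move; the robot and the scene stay as the last step left them, time stands still between calls to the robot, and variables do not carry over. Pictures are saved under pics/ and viewed, about 8 in all and at most 12, crops included, and the job is handed in when it is done.

Besides the shell and the picture viewer there is one more tool, called after "Call:" in YAML: its name, and indented under it one key for each argument. step_arm: Moves the arm, as the interface text tells. Its arguments: {"type":"object","properties":{"commands":{"type":"array","items":{"type":"array","items":{"type":"array","items":{"type":"number"}}}},"jaw":{"type":"number"}},"required":["commands"]}

```bash
ls; mkdir -p pics; python3 - <<'E'
from workcell import bot
import cv2,numpy as np
print(bot.get_state())
ims=[]
for c in("scene","side"):
    p,d=bot.capture(c); print(c,bot.camera_info(c)); np.savez(f"{c}0.npz",p=p,d=d)
    ims.append(p)
    for t in ["caddy","jar","mat","hook_stand","riser","rice_a","cup_a","caddy_grip","caddy_bar"]:
        print(t,[(round(r["score"],2),list(map(int,r["rect"]))) for r in bot.trace(t,c)][:5])
    cv2.imwrite(f"pics/{c}0.png",p[:,:,::-1])
E
```

```text
pics
{'t': 0.0, 'joint_positions': array([ 1.08648784e+00,  2.07424089e-01,  1.54297022e+00, -2.21270323e-05,
        1.39351226e+00, -1.50474847e-01]), 'qvel': array([-0.00084456,  0.00175463, -0.00174063, -0.00201407,  0.00078328,
       -0.00158718]), 'joint_torque': array([ 6.95195322e-04, -3.83010042e+01, -2.91605669e+01,  6.88966384e-05,
        1.01890118e-02, -1.62856470e-06]), 'eef_pos': array([188.05067141, 542.56728215, 230.11573609]), 'tcp_rot': array([-1.57308736e+00,  3.25348420e-04, -3.33830090e-01]), 'wrist_force': array([-0.53752927,  0.11034046, -0.5913872 ]), 'moment': array([-0.03307785, -0.01734128, -0.00741726]), 'finger_gap': 0.999207822648317}
scene {'fx': 393.8014547711098, 'fy': 393.8014547711098, 'cx': 281.55590196730884, 'cy': 207.18119795292057, 'xyz': array([  99.1338454 , -612.84306773, 1072.24192685]), 'orientation': array([-2.45585245, -0.01280573, -0.64719153])}
caddy [(0.98, [294, 192, 338, 238])]
jar [(0.66, [350, 184, 366, 208])]
mat [(0.61, [301, 149, 316, 168]), (0.58, [200, 168, 231, 194])]
hook_stand [(0.67, [315, 277, 367, 341]), (0.3, [293, 
[... 445 characters left out ...]
: 208.71911657731158, 'xyz': array([ -127.60065773, -1229.82789202,   901.74966257]), 'orientation': array([-2.05647313,  0.01904789, -0.53900782])}
caddy [(0.89, [285, 205, 347, 259])]
jar [(0.84, [262, 228, 287, 274])]
mat [(0.91, [197, 205, 233, 221]), (0.46, [333, 359, 366, 399])]
hook_stand [(0.84, [298, 258, 351, 339])]
riser [(0.59, [264, 170, 412, 287])]
rice_a [(0.85, [331, 358, 368, 398]), (0.74, [145, 183, 169, 199]), (0.74, [299, 253, 352, 338]), (0.71, [241, 181, 259, 199])]
cup_a [(0.85, [371, 281, 392, 307]), (0.65, [342, 192, 365, 218]), (0.6, [300, 168, 318, 189]), (0.45, [280, 209, 297, 229])]
caddy_grip [(0.65, [287, 208, 346, 253])]
caddy_bar [(0.9, [285, 206, 349, 252])]
```

```bash
python3 - <<'E'
import cv2,numpy as np
a=np.load("scene0.npz")["p"][120:420,180:440]; b=np.load("side0.npz")["p"][150:410,130:430]
cv2.imwrite("pics/s1.png",cv2.resize(a,None,fx=2,fy=2,interpolation=3)[:,:,::-1]);cv2.imwrite("pics/s2.png",cv2.resize(b,None,fx=2.2,fy=2.2,interpolation=3)[:,:,::-1])
E
```

```text
(no output)
```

View pics/s1.png

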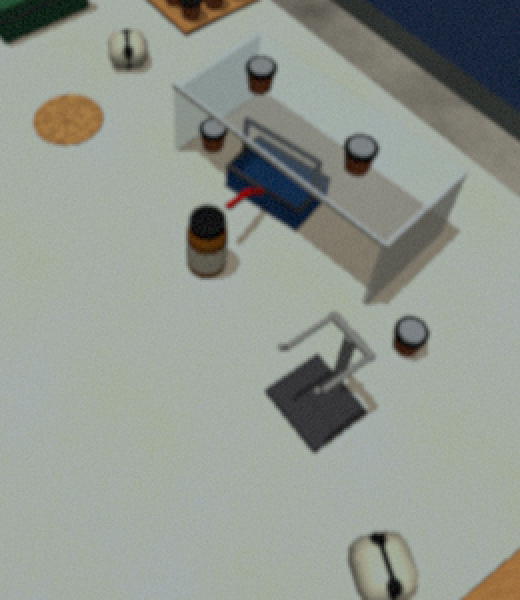

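View pics/s2.png

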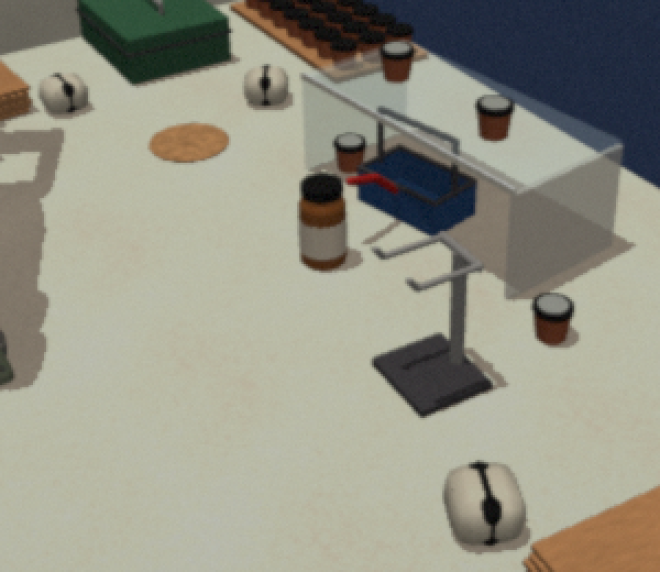

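```bash
cat > h.py <<'E'
import numpy as np,cv2
from workcell import bot
from scipy.spatial.transform import Rotation as R
def rot(o): return R.from_euler("xyz",o).as_matrix()
def cloud(d,ci):
    v,u=np.mgrid[:420,:560]; d=d.astype(float)
    P=np.stack([(u-ci["cx"])/ci["fx"]*d,(v-ci["cy"])/ci["fy"]*d,d],-1)
    W=P@rot(ci["orientation"]).T+ci["xyz"]; W[d<=0]=np.nan
    return W
def proj(p,ci):
    c=(np.atleast_2d(p)-ci["xyz"])@rot(ci["orientation"])
    return np.c_[c[:,0]/c[:,2]*ci["fx"]+ci["cx"],c[:,1]/c[:,2]*ci["fy"]+ci["cy"]]
E
python3 - <<'E'
from h import *
for c in("scene","side"):
    z=np.load(c+"0.npz");p=z["p"].astype(int);d=z["d"];W=cloud(d,bot.camera_info(c));X,Y,Z=W[...,0],W[...,1],W[...,2]
    r,g,b=p[...,0],p[...,1],p[...,2]
    hsv=cv2.cvtColor(z["p"],cv2.COLOR_RGB2HSV).astype(int)
    def st(n,m):
        m=m&np.isfinite(Z)
        if m.sum()<3: print(n,m.sum());return
        q=W[m];print(c,n,m.sum(),"min",q.min(0).round(),"max",q.max(0).round(),"med",np.median(q,0).round(1))
    v,u=np.mgrid[:420,:560]
    def box(l,t,rr,bb): return (u>=l)&(u<=rr)&(v>=t)&(v<=bb)
    S=(lambda x,y:(180+x/2,120+y/2)) if c=="scene" else (lambda x,y:(130+x/2.2,150+y/2.2))
    def B(l,t,r_,b_): a=S(l,t);e=S(r_,b_);return box(*a,*e)
    jb=(183,200,232,280) if c=="scene" else (295,172,350,272)
    st("jar",B(*jb)&(Z>10)); st("jartop",B(*jb)&(Z>112))
    mb=(25,85,110,150) if c=="scene" else (145,118,235,165)
    mm=B(*mb)&(hsv[...,1]>90)&(hsv[...,0]<25); st("mat",mm)
    st("red",B(150,100,400,300)&(r>120)&(g<70)&(b<80))
    st("blue",B(150,50,480,300)&(b>r+35)&(Z<70))
    hb=(260,300,385,455) if c=="scene" else (365,228,500,420)
    st("plate",B(*hb)&(Z>5)&(Z<20)); st("prong",B(*hb)&(Z>150)&(Z<195)); 
    st("post",B(*hb)&(Z>40)&(Z<140))
    mpl=B(*hb)&(Z>7)&(Z<18)&(r<90)
    q=W[mpl][:,:2].astype(np.float32); print("platerect",cv2.minAreaRect(q))
    bl=B(150,50,480,300)&(b>r+35)&(Z<62)&(Z>45); q=W[bl][:,:2].astype(np.float32)
    if len(q)>5: print("blue rim rect",cv2.minAreaRect(q))
E
```

```text
scene jar 670 min [ 497. -105.   10.] max [591. -43. 127.] med [519.5 -86.1  94.3]
scene jartop 251 min [ 502. -100.  112.] max [557. -43. 127.] med [527.6 -73.5 121.1]
scene mat 647 min [454. 271.  -2.] max [579. 397.  11.] med [514.5 332.    4.9]
scene red 26 min [580. -63.  91.] max [631. -47. 108.] med [603.6 -56.2 101.6]
scene blue 576 min [ 653. -112. -655.] max [1918.  441.   50.] med [722.3  -5.7   6. ]
scene plate 1328 min [ 410. -442.    5.] max [ 695. -183.   19.] med [ 507.2 -355.1   12.7]
scene prong 369 min [ 453. -393.  151.] max [ 555. -311.  184.] med [ 532.4 -356.7  169.5]
scene post 92 min [ 537. -362.   40.] max [ 552. -344.  139.] med [ 540.1 -355.9  102.6]
platerect ((511.1448974609375, -352.00201416015625), (109.18365478515625, 98.91404724121094), 88.10488891601562)
blue rim rect ((678.0418090820312, -37.64134216308594), (28.555776596069336, 149.42596435546875), 8.776044845581055)
side jar 851 min [ 498. -111.   10.] max [588. -44. 126.] med [519.8 -94.7  79.6]
side jartop 196 min [ 502. -105.  112.] max [560. -44. 126.] med [528.  -81.2 120.6]
side mat 476 min [456. 263.  -1.] max [580. 391.  10.] med [515.6 324.1   4.8]
side red 23 min [581. -64.  90.] max [635. -51. 107.] med [601.9 -59.2 101.1]
side blue 665 min [ 654. -119. -591.] max [1904. 1366.   51.] med [713.2 -34.3  25.2]
side plate 1289 min [ 439. -457.    5.] max [765. -61.  19.] med [ 512.2 -357.3   12.9]
side prong 365 min [ 453. -397.  151.] max [ 554. -313.  183.] med [ 526.9 -359.4  169.1]
side post 221 min [ 537. -367.   40.] max [ 556. -347.  136.] med [ 543.2 -360.9   87.1]
platerect ((564.33251953125, -249.83596801757812), (374.8177490234375, 129.33839416503906), 64.39122009277344)
blue rim rect ((714.3048095703125, -32.636016845703125), (161.63192749023438, 81.30581665039062), 87.84100341796875)
```

Call:
step_arm:
  commands:
    - [[0,0,0,0,-6.4,0],[0,0,0,0,-6.4,0],[0,0,0,0,-6.4,0],[2.28,0,-4.12,0,0,0],[2.28,0,-4.12,0,0,0],[2.28,0,-4.12,0,0,0],[2.28,0,-4.12,0,0,0],[2.28,0,-4.12,0,0,0],[2.28,0,-4.12,0,0,0],[2.28,0,-4.12,0,0,0],[2.28,0,-4.12,0,0,0],[2.28,0,-4.12,0,0,0]]
  jaw: 0

```text
t: 2.2
eef_pos: [394.8, 171.0, 231.7]
tcp_rot: [-1.57, -0.001, 0.001]
wrist_force: [0.7, 0.8, -0.0]
finger_gap: 1.0
```

```bash
python3 - <<'E'
from h import *
s=bot.get_state();print(s["t"],s["eef_pos"].round(1),s["tcp_rot"].round(3),s["joint_positions"].round(2))
ci=bot.camera_info("wrist");p,d=bot.capture("wrist");np.savez("w1.npz",p=p,d=d,**{k:v for k,v in ci.items()})
print(ci)
cv2.imwrite("pics/w1.png",p[:,:,::-1])
E
```

```text
2.2 [394.8 171.  231.7] [-1.57e+00 -1.00e-03  1.00e-03] [ 0.21 -0.11  1.88  0.    1.38 -1.37]
{'fx': 326.19580211354605, 'fy': 326.19580211354605, 'cx': 278.7388271601945, 'cy': 207.3424887438422, 'xyz': array([319.59424021, 170.63189453, 373.88333984]), 'orientation': array([2.84084587e+00, 1.40241751e-04, 1.57187632e+00])}
```

View pics/w1.png

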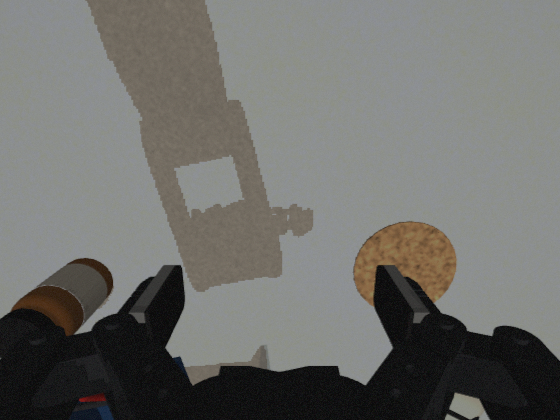

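```bash
python3 - <<'E'
from h import *
z=np.load("w1.npz");ci=z;p=z["p"];W=cloud(z["d"],ci);h=cv2.cvtColor(p,cv2.COLOR_RGB2HSV).astype(int)
v,u=np.mgrid[:420,:560]
m=(h[...,1]>90)&(h[...,0]<25)
mm=(m&(u>350)&(u<460)&(v>215)&(v<310)).astype(np.uint8)
c=max(cv2.findContours(mm,0,1)[0],key=cv2.contourArea)[:,0]
q=np.array([W[y,x] for x,y in c if not(370<x<450 and y>262)]);print("mat z",np.nanmedian(W[...,2][mm>0]))
q=q[np.isfinite(q[:,0])]
A=np.c_[2*q[:,:2],np.ones(len(q))];s=np.linalg.lstsq(A,(q[:,:2]**2).sum(1),rcond=None)[0];print("mat",s[:2],np.sqrt(s[2]+s[:2]@s[:2]))
j=(u<118)&(v>255)&(v<340)&(W[...,2]>8)&(W[...,2]<60)&(W[...,0]<540)
q=W[j];print(j.sum(),q.min(0),q.max(0))
# circle fit by known radius 32
from scipy.optimize import least_squares
f=least_squares(lambda c:np.hypot(q[:,0]-c[0],q[:,1]-c[1])-32,[530,-76],loss="soft_l1");print(f.x,np.abs(f.fun).mean())
E
```

```text
mat z 2.7073451786363876
mat [516.49897413 329.82200344] 63.531765338890764
1612 [499.00398898 -92.82288086   8.0249619 ] [539.9828262  -39.96651747  59.99006412]
[531.93892329 -73.29465252] 0.44612250297541745
```

Call:
step_arm:
  commands:
    - [[2.25,0,-4.1,0,0,0],[2.25,0,-4.1,0,0,0],[2.25,0,-4.1,0,0,0],[2.25,0,-4.1,0,0,0]]

```text
t: 2.65
eef_pos: [485.0, 7.3, 231.6]
tcp_rot: [-1.571, -0.001, 0.001]
wrist_force: [0.8, 0.5, 0.4]
finger_gap: 1.002
```

Call:
step_arm:
  commands:
    - [[2.35,0,-4.05,0,0,0],[2.35,0,-4.05,0,0,0],[0,3,0,0,0,0],[0,3,0,0,0,0],[0,0,0,0,0,0]]

```text
t: 3.15
eef_pos: [527.8, -71.3, 166.5]
tcp_rot: [-1.568, 0.01, 0.0]
wrist_force: [-1.3, 0.1, -0.8]
finger_gap: 0.998
```

```bash
python3 - <<'E'
from h import *
s=bot.get_state();print(s["eef_pos"])
ci=bot.camera_info("wrist");p,d=bot.capture("wrist");np.savez("w2.npz",p=p,d=d,**{k:v for k,v in ci.items()})
cv2.imwrite("pics/w2.png",p[:,:,::-1])
E
```

```text
[527.79838358 -71.28583234 166.52861222]
```

View pics/w2.png

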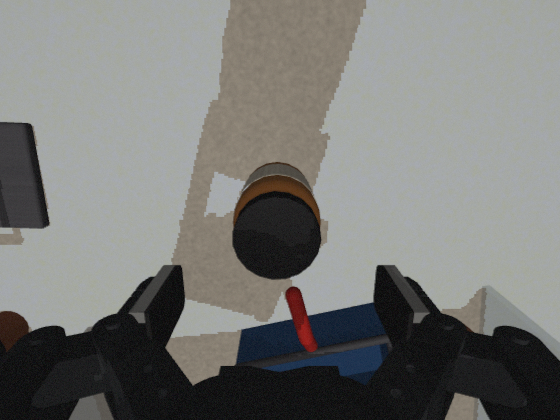

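```bash
python3 - <<'E'
from h import *
s=bot.get_state();print(s["eef_pos"],s["tcp_rot"])
z=np.load("w2.npz");p=z["p"].astype(int);W=cloud(z["d"],z)
v,u=np.mgrid[:420,:560]
m=(u>225)&(u<330)&(v>185)&(v<285)&(W[...,2]>112)
q=W[m];print("cap",cv2.minEnclosingCircle(q[:,:2].astype(np.float32)),np.median(q[:,2]))
r,g,b=p[...,0],p[...,1],p[...,2]
m=(r>100)&(g<60)&(b<60)&(v>280)&(v<355);q=W[m]
for a in range(570,640,6):
    k=(q[:,0]>=a)&(q[:,0]<a+6)
    if k.sum()>2: print(a+3,k.sum(),np.median(q[k],0).round(1),q[k][:,1].min().round(1),q[k][:,1].max().round(1),q[k][:,2].max().round(1))
# blue front wall top edge
m=(b>r+25)&(v>295)&(v<375)&(u>230)&(u<400);q=W[m];k=(q[:,2]>44)&(q[:,2]<62);q=q[k];print(len(q),cv2.fitLine(q[:,:2].astype(np.float32),2,0,.01,.01).ravel(),cv2.minAreaRect(q[:,:2].astype(np.float32)))
k=W[m];k=k[(k[:,2]>5)&(k[:,2]<42)&(k[:,0]<720)]
print(cv2.fitLine(k[:,:2].astype(np.float32),2,0,.01,.01).ravel(),len(k),k.min(0),k.max(0))
E
```

```text
[529.46253991 -71.44613961 169.05103325] [-1.56898926e+00  5.69508891e-03  1.03992397e-03]
cap ((531.927001953125, -73.22303771972656), 28.369199752807617) 119.6919441769496
579 22 [580.9 -61.3 105.3] -63.5 -59.2 106.3
585 40 [584.4 -60.6 105.2] -64.1 -57.6 106.5
591 34 [590.9 -59.6 103.4] -61.9 -56.6 104.9
597 33 [596.3 -57.4 101.6] -60.3 -54.9 103.1
603 44 [602.9 -55.6  99.5] -58.6 -50.6 101.3
609 54 [609.1 -53.   97.1] -57.7 -48.8 99.1
615 57 [615.2 -51.9  95.1] -56.5 -47.8 97.3
621 68 [621.2 -51.4  93.6] -56.5 -46.7 95.6
627 60 [626.9 -50.   91.8] -55.4 -44.7 94.1
633 48 [632.4 -48.9  90.3] -54.4 -44.3 92.0
639 17 [639.9 -46.3  84.4] -50.1 -42.7 88.2
451 [ 2.3127304e-01 -9.7288889e-01  6.7084674e+02 -4.0602985e+01] ((672.9166259765625, -41.43202209472656), (6.771347522735596, 144.2579345703125), 13.737975120544434)
[ 1.9995537e-01 -9.7980499e-01  6.7071216e+02 -3.6092453e+01] 2759 [ 653.30463414 -112.13317328    5.00790746] [719.82237541  44.2444484   41.99389187]
```

Call:
step_arm:
  commands:
    - [[0.1,2.9,0,0,0,0],[0.1,2.9,-0.1,0,0,0],[0,2.9,0,0,0,0],[0,2.8,0,0,0,0],[0,0,0,0,0,0],[0,0,0,0,0,0]]

```text
t: 3.8
eef_pos: [534.6, -73.0, 57.9]
tcp_rot: [-1.571, -0.002, 0.002]
wrist_force: [-0.5, 0.6, 0.3]
finger_gap: 1.001
```

Call:
step_arm:
  commands:
    - [[0,0,0,0,0,0],[0,0,0,0,0,0],[0,0,0,0,0,0],[0,0,0,0,0,0],[0,0,0,0,0,0],[0,0,0,0,0,0]]
  jaw: 255

```text
t: 4.4
eef_pos: [535.9, -73.4, 59.5]
tcp_rot: [-1.572, -0.006, 0.001]
wrist_force: [-0.3, 1.1, 6.0]
finger_gap: 0.729
```

Call:
step_arm:
  commands:
    - [[0,0,0,0,0,0],[0,-0.5,0,0,0,0],[0,-1.5,0,0,0,0],[0,-2.5,0,0,0,0],[-0.2,-2.5,0,0,0,0],[-0.3,-1,1,0,0,0],[-0.3,0,2.5,0,0,0],[-0.3,0,4,0,0,0],[-0.2,0,4,0,0,0],[0,0,4,0,0,0]]

```text
t: 5.4
eef_pos: [518.7, 83.8, 135.8]
tcp_rot: [-1.57, 0.001, 0.001]
wrist_force: [0.2, 0.3, -2.8]
finger_gap: 0.729
```

Call:
step_arm:
  commands:
    - [[0,0,4,0,0,0],[0,0,4.5,0,0,0],[0,0,4.5,0,0,0],[0,0,4.5,0,0,0],[0,0,4,0,0,0],[0,0,2,0,0,0],[0,0,0.8,0,0,0],[0,0,0,0,0,0],[0,0,0,0,0,0]]

```text
t: 6.3
eef_pos: [519.4, 323.8, 135.8]
tcp_rot: [-1.572, 0.001, 0.001]
wrist_force: [-0.1, -0.4, -2.0]
finger_gap: 0.727
```

```bash
python3 - <<'E'
from h import *
s=bot.get_state();print(s["eef_pos"],s["tcp_rot"],s["wrist_force"],s["finger_gap"])
ci=bot.camera_info("wrist");p,d=bot.capture("wrist")
cv2.imwrite("pics/w3.png",p[:,:,::-1])
W=cloud(d,ci);v,u=np.mgrid[:420,:560]
m=(u>200)&(u<360)&(v>100)&(v<300)&(W[...,2]>130)&(W[...,1]>270)
m&=(np.abs(W[...,0]-520)<36)
j=m&(W[...,2]<170);q=W[j];print(j.sum(),q.min(0),q.max(0))
m=(W[...,2]>70)&(W[...,2]<250)&(u>210)&(u<345)&(v>120)&(v<280);q=W[m];print(q.min(0),q.max(0))
E
```

```text
[519.38237378 323.84390742 135.78048765] [-1.57203676e+00  1.17395765e-03  8.99330012e-04] [-0.1146604  -0.42607614 -2.0174763 ] 0.7267262505322756
4972 [484.00024593 288.42397491 130.03328726] [516.53348066 359.2791191  169.99829912]
[483.01179987 293.40234318  80.18046673] [504.88543067 352.27437093 197.69834021]
```

View pics/w3.png

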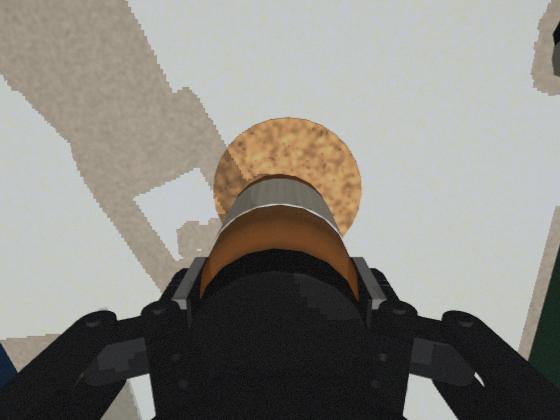

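Call:
step_arm:
  commands:
    - [[0,2,0.4,0,0,0],[0,2,0.2,0,0,0],[0,1.5,0,0,0,0],[0,1,0,0,0,0],[0,0.4,0,0,0,0],[0,0,0,0,0,0],[0,0,0,0,0,0]]

```text
t: 7.05
eef_pos: [520.6, 331.0, 68.1]
tcp_rot: [-1.57, -0.001, 0.001]
wrist_force: [0.2, -0.4, -2.2]
finger_gap: 0.725
```

Call:
step_arm:
  commands:
    - [[0,0.2,0,0,0,0],[0,0.2,0,0,0,0],[0,0.1,0,0,0,0],[0,0,0,0,0,0]]

```text
t: 7.45
eef_pos: [520.0, 331.1, 62.7]
tcp_rot: [-1.571, -0.0, 0.001]
wrist_force: [-0.8, 0.1, -1.6]
finger_gap: 0.731
```

Call:
step_arm:
  commands:
    - [[0,0.1,0,0,0,0],[0,0,0,0,0,0]]

```text
t: 7.65
eef_pos: [520.1, 331.1, 62.7]
tcp_rot: [-1.571, -0.0, 0.002]
wrist_force: [-2.7, -0.8, 5.2]
finger_gap: 0.726
```

Contact. Release and rise.

Call:
step_arm:
  commands:
    - [[0,0,0,0,0,0],[0,0,0,0,0,0],[0,0,0,0,0,0],[0,0,0,0,0,0],[0,0,0,0,0,0]]
  jaw: 0

```text
t: 8.15
eef_pos: [519.9, 330.9, 61.2]
tcp_rot: [-1.571, 0.0, 0.001]
wrist_force: [-0.2, 0.2, 0.4]
finger_gap: 1.001
```

Call:
step_arm:
  commands:
    - [[0,-1,0,0,0,0],[0,-2,0,0,0,0],[0,-4,0,0,0,0],[0,-4,0,0,0,0],[0,-3,-1,0,0,0],[0,-1,-3,0,0,0],[0,0,-4,0,0,0],[0,0,-4,0,0,0],[0,0,-4,0,0,0]]

```text
t: 9.05
eef_pos: [520.1, 169.7, 212.5]
tcp_rot: [-1.571, -0.002, 0.002]
wrist_force: [-0.2, -1.0, 0.4]
finger_gap: 0.999
```

```bash
python3 - <<'E'
from h import *
s=bot.get_state();print(s["t"],s["eef_pos"])
p,d=bot.capture("scene");W=cloud(d,bot.camera_info("scene"))
m=(W[...,2]>108)&(W[...,2]<130)&(np.abs(W[...,0]-516)<50)&(np.abs(W[...,1]-330)<50);q=W[m]
print(m.sum(),cv2.minEnclosingCircle(q[:,:2].astype(np.float32)),np.median(q[:,2]))
E
```

```text
9.05 [520.10893882 169.67519345 212.45482408]
188 ((515.2085571289062, 331.1285400390625), 30.984189987182617) 123.81700702838066
```

```bash
python3 - <<'E'
from h import *
def ray(c,u,v,z):
    ci=bot.camera_info(c);d=rot(ci["orientation"])@[(u-ci["cx"])/ci["fx"],(v-ci["cy"])/ci["fy"],1];x=ci["xyz"];return (x+d*(z-x[2])/d[2]).round(1)
for c,pts in (("scene",[(180+178/2,120+88/2),(180+388/2,120+243/2)]),("side",[(130+304/2.2,150+76/2.2),(130+521/2.2,150+188/2.2)])):
    q=[ray(c,*a,163) for a in pts];print(c,q,np.linalg.norm(q[0]-q[1]),np.degrees(np.arctan2(-(q[0]-q[1])[0],(q[0]-q[1])[1])))
# stand
for c in("scene","side"):
    z=np.load(c+"0.npz");W=cloud(z["d"],bot.camera_info(c));X,Y,Z=np.moveaxis(W,-1,0)
    m=(X>440)&(X<570)&(Y>-420)&(Y<-290)
    k=m&(Z>155)&(Z<192)&(X<533)
    for s in(0,1):
        q=W[k&((Y>-355)==s)];l=cv2.fitLine(q[:,:2].astype(np.float32),2,0,.01,.01).ravel();print(c,"prong",len(q),np.degrees(np.arctan2(l[1],l[0])),l[2:],q[:,0].min(),np.median(q[q[:,0]>480][:,2]))
    k=m&(Z>7)&(Z<18);print("plate",cv2.minAreaRect(W[k][:,:2].astype(np.float32)))
    q=W[m&(Z>155)&(Z<192)&(X>537)];l=cv2.fitLine(q[:,:2].astype(np.float32),2,0,.01,.01).ravel();print("cross",len(q),l,q[:,1].min(),q[:,1].max())
E
```

```text
scene [array([634.1, 143.9, 163. ]), array([ 690.1, -278.8,  163. ])] 426.3933512614849 7.546693405454803
side [array([633.6, 144. , 163. ]), array([ 696.7, -281.6,  163. ])] 430.25221672874625 8.433311583647537
scene prong 100 -1.7325028 [ 492.99268 -386.4009 ] 452.517248397005 168.7730440804521
scene prong 86 -1.1192976 [ 493.33398 -316.8013 ] 455.30520881060113 168.68111964465265
plate ((511.6961669921875, -351.0888977050781), (110.7882080078125, 101.35954284667969), 87.83509063720703)
cross 166 [ 7.5700316e-03  9.9997133e-01  5.4457458e+02 -3.5383002e+02] -393.22849410894764 -312.87780479641174
side prong 107 -1.5289192 [ 491.2652 -389.8938] 453.4624654824658 168.7062437301115
side prong 91 -1.4743497 [ 492.09457 -319.70935] 455.64458133509214 168.323839381036
plate ((512.8731689453125, -353.33233642578125), (115.4937973022461, 103.58523559570312), 88.1603775024414)
cross 143 [ 5.5439943e-03  9.9998462e-01  5.4482599e+02 -3.5740063e+02] -396.5270526535078 -317.5081023211883
```

Call:
step_arm:
  commands:
    - [[1.3,0,-3.8,0,0,0],[1.3,0,-3.8,0,0,0],[1.3,0,-3.8,0,0,0],[1.3,0,-3.8,0,0,0],[1.3,0,-3.8,0,0,0],[1.3,0,-3.8,0,0,0],[0,0,0,0,-6.5,0],[0,0,0,0,-6.5,0],[0,3,0,0,0,0],[0,3,0,0,0,0],[0,0,0,0,0,0],[0,0,0,0,0,0]]

```text
t: 10.3
eef_pos: [598.2, -56.8, 151.5]
tcp_rot: [-1.57, 0.001, 0.228]
wrist_force: [0.1, 0.0, -0.1]
finger_gap: 1.005
```

```bash
python3 - <<'E'
from h import *
s=bot.get_state();print(s["t"],s["eef_pos"],s["tcp_rot"])
ci=bot.camera_info("wrist");p,d=bot.capture("wrist");W=cloud(d,ci)
cv2.imwrite("pics/w4.png",p[:,:,::-1]);p=p.astype(int)
r,g,b=p[...,0],p[...,1],p[...,2];v,u=np.mgrid[:420,:560]
m=(r>100)&(g<60)&(b<60)&(u>200)&(u<400);q=W[m];print(m.sum(),q.min(0),q.max(0))
if m.sum()>20:
    print(cv2.fitLine(q[:,:2].astype(np.float32),2,0,.01,.01).ravel())
    for a in range(574,640,8):
        k=(q[:,0]>=a)&(q[:,0]<a+8)
        if k.sum()>2: print(a+4,k.sum(),np.median(q[k],0).round(1))
E
```

```text
10.3 [598.21424709 -56.79946303 151.52612019] [-1.57036122e+00  7.69162648e-04  2.28256194e-01]
987 [nan nan nan] [nan nan nan]
[nan nan nan nan]
578 128 [580.  -61.1 103.7]
586 207 [586.  -60.3 104. ]
594 196 [594.  -58.4 101.7]
602 129 [601.1 -56.4  99.6]
610 99 [609.9 -54.8  97.4]
618 88 [618.2 -53.   94.7]
626 88 [625.8 -51.1  92.4]
634 43 [632.4 -49.9  90.5]
```

View pics/w4.png

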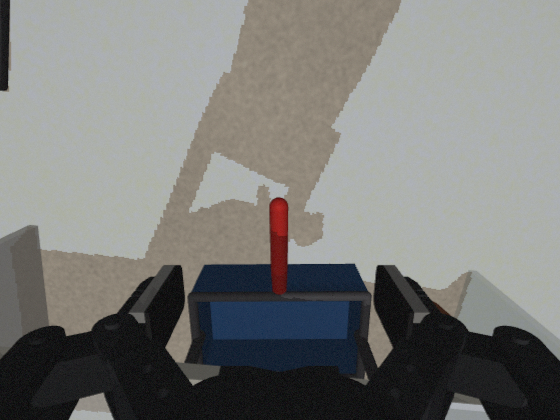

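Call:
step_arm:
  commands:
    - [[0,2.6,0,0,0,0],[0,2.5,0,0,0,0],[0,2.5,-0.05,0,0,0],[0,0,0,0,0,0],[0,0,0,0,0,0]]

```text
t: 10.85
eef_pos: [599.7, -57.7, 77.1]
tcp_rot: [-1.572, -0.002, 0.228]
wrist_force: [-0.7, 0.3, 0.8]
finger_gap: 0.997
```

Call:
step_arm:
  commands:
    - [[0,0,0,0,0,0],[0,0,0,0,0,0],[0,0,0,0,0,0],[0,0,0,0,0,0],[0,0,0,0,0,0],[0,0,0,0,0,0],[0,0,0,0,0,0],[0,0,0,0,0,0],[0,0,0,0,0,0],[0,0,0,0,0,0]]
  jaw: 255

```text
t: 11.85
eef_pos: [598.4, -57.5, 75.6]
tcp_rot: [-1.571, 0.0, 0.228]
wrist_force: [-3.4, 0.6, 4.8]
finger_gap: 0.118
```

Call:
step_arm:
  commands:
    - [[-0.5,0,0,0,0,0],[-1.5,0,0,0,0,0],[-2,0,0,0,0,0],[-2,0,0,0,0,0],[-2,0,0,0,0,0],[-2,0,0,0,0,0],[-2,0,0,0,0,0],[-2,0,0,0,0,0],[-2,0,0,0,0,0],[-1.5,0,0,0,0,0],[-0.5,0,0,0,0,0],[0,0,0,0,0,0]]

```text
t: 13.05
eef_pos: [422.5, -98.3, 75.4]
tcp_rot: [-1.57, 0.001, 0.227]
wrist_force: [-2.9, 0.8, 4.4]
finger_gap: 0.119
```

Call:
step_arm:
  commands:
    - [[0,0,0,0,0,0],[0,0,0,0,0,0],[0,0,0,0,0,0],[0,0,0,0,0,0],[0,0,0,0,0,0],[0,0,0,0,0,0]]
  jaw: 0

```text
t: 13.65
eef_pos: [423.2, -98.1, 75.2]
tcp_rot: [-1.571, 0.0, 0.228]
wrist_force: [-0.2, -0.4, 0.1]
finger_gap: 1.0
```

Call:
step_arm:
  commands:
    - [[0,-2,0,0,0,0],[0,-4,0,0,0,0],[0,-4,0,0,0,0],[0,-4,0,0,0,0],[0,-3,0,0,0,0]]

```text
t: 14.15
eef_pos: [423.8, -98.5, 248.1]
tcp_rot: [-1.573, -0.003, 0.228]
wrist_force: [0.6, -0.1, 0.7]
finger_gap: 1.0
```

```bash
python3 - <<'E'
from h import *
s=bot.get_state();print(s["t"],s["eef_pos"],s["tcp_rot"],s["joint_positions"].round(2))
ci=bot.camera_info("wrist");p,d=bot.capture("wrist");Ww=cloud(d,ci)
ps,ds=bot.capture("side");cs=bot.camera_info("side");pc,dc=bot.capture("scene")
for n,p,W in(("side",ps,cloud(ds,cs)),("scene",pc,cloud(dc,bot.camera_info("scene")))):
    X,Y,Z=np.moveaxis(W,-1,0)
    m=(abs(X-534)<95)&(abs(Y+72)<95)
    k=m&(Z>128)&(Z<146);q=W[k]
    if k.sum()>5:
        l=cv2.fitLine(q[:,:2].astype(np.float32),2,0,.01,.01).ravel();pr=(q[:,:2]-l[2:])@l[:2];print(n,"bar",k.sum(),l,l[2:]+l[:2]*(pr.min()+pr.max())/2,pr.max()-pr.min(),np.median(q[:,2]))
    k=m&(Z>48)&(Z<62);q=W[k];print(n,"rim",k.sum(),cv2.minAreaRect(q[:,:2].astype(np.float32)) if k.sum()>4 else "")
cv2.imwrite("pics/sd5.png",cv2.resize(ps[130:410,130:430],None,fx=2.2,fy=2.1)[:,:,::-1])
E
```

```text
14.15 [423.84375648 -98.48557626 248.14869942] [-1.57285215 -0.00264901  0.2283191 ] [-0.43 -0.12  1.84 -0.    1.41 -2.23]
side bar 147 [ 2.2549751e-01 -9.7424376e-01  5.3793365e+02 -7.9782562e+01] [536.40258561 -73.16770177] 153.16896358203218 138.9723904975409
side rim 417 ((533.3135986328125, -74.39128875732422), (108.17162322998047, 157.32803344726562), 11.456557273864746)
scene bar 99 [ 2.334730e-01 -9.723633e-01  5.422295e+02 -9.958613e+01] [535.57470769 -71.87042625] 149.02080070280357 139.43635104305997
scene rim 275 ((530.1514282226562, -71.52001953125), (101.67884063720703, 158.9507598876953), 16.6577091217041)
```

View pics/sd5.png

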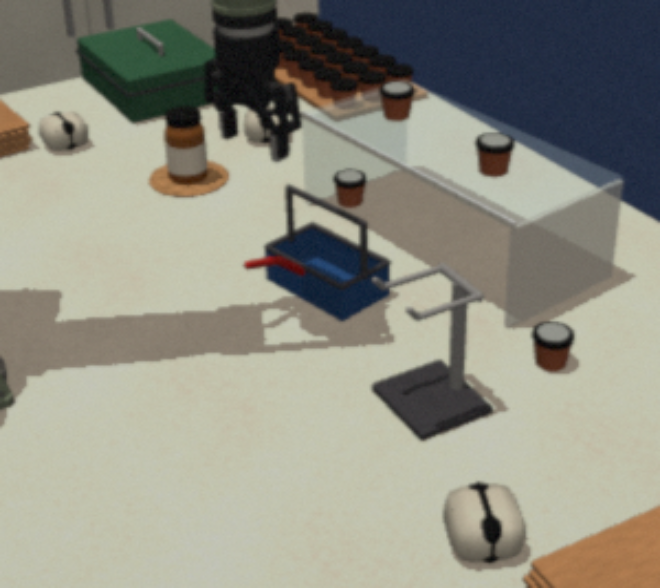

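Call:
step_arm:
  commands:
    - [[3.5,0,0,0,8.2,0],[0,0,0,0,8.2,0],[0,0,0,0,8.2,0],[0,0,0,0,8.2,0],[0,0,0,0,8.2,0],[0,0,0,0,8.2,0],[0,0,0,0,8.2,0],[0,0,0,0,8.2,0],[0,0,0,0,8.2,0],[0,0,0,0,8.2,0],[0,0,0,0,8.2,0],[0,0,0,0,0,0]]

```text
t: 15.5
eef_pos: [456.1, -89.9, 243.3]
tcp_rot: [-1.574, 0.002, -1.346]
wrist_force: [1.2, -0.2, -0.7]
finger_gap: 1.002
```

Call:
step_arm:
  commands:
    - [[0,0,2.7,0,0,0],[0,0,2.7,0,0,0],[0.1,0,2.7,0,0,0],[0,2.5,0,0,0,0],[0,0,0,0,0,0],[0,0,0,0,0,0]]

```text
t: 16.1
eef_pos: [535.1, -72.9, 218.7]
tcp_rot: [-1.574, 0.002, -1.344]
wrist_force: [1.0, -0.7, -0.5]
finger_gap: 0.996
```

```bash
python3 - <<'E'
from h import *
s=bot.get_state();print(s["t"],s["eef_pos"],s["tcp_rot"],s["joint_positions"].round(2))
ci=bot.camera_info("wrist");p,d=bot.capture("wrist");W=cloud(d,ci);X,Y,Z=np.moveaxis(W,-1,0)
cv2.imwrite("pics/w6.png",p[:,:,::-1])
m=(abs(X-535)<95)&(abs(Y+72)<95)&(Z>128)&(Z<146);q=W[m]
l=cv2.fitLine(q[:,:2].astype(np.float32),2,0,.01,.01).ravel();pr=(q[:,:2]-l[2:])@l[:2];print(len(q),l,l[2:]+l[:2]*(pr.min()+pr.max())/2,pr.max()-pr.min(),np.median(q[:,2]))
E
```

```text
16.1 [535.08213168 -72.86340768 218.71133216] [-1.57445235  0.00198493 -1.34442812] [-0.3   0.15  1.64 -0.    1.36 -0.52]
2719 [ 2.2827208e-01 -9.7359741e-01  5.3674902e+02 -6.3779785e+01] [538.47543459 -71.14305718] 150.3511574509924 138.91233779277584
```

View pics/w6.png

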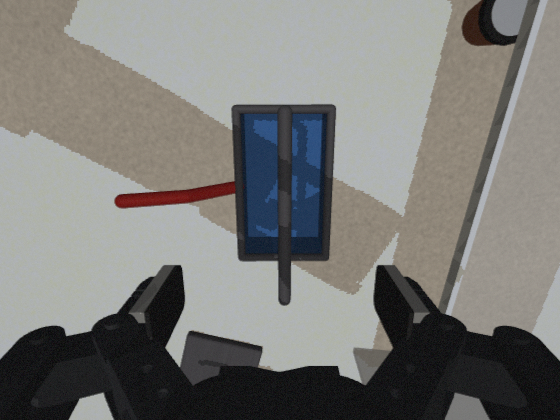

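Call:
step_arm:
  commands:
    - [[-0.1,2.5,0.3,0,0,0],[0,2.7,0,0,0,0],[0,2.6,0,0,0,0],[0,2.5,0,0,0,0],[0,0,0,0,0,0],[0,0,0,0,0,0]]

```text
t: 16.75
eef_pos: [539.4, -71.9, 118.3]
tcp_rot: [-1.57, -0.0, -1.346]
wrist_force: [-0.2, 0.1, 1.0]
finger_gap: 1.002
```

Call:
step_arm:
  commands:
    - [[0,0,0,0,0,0],[0,0,0,0,0,0],[0,0,0,0,0,0],[0,0,0,0,0,0],[0,0,0,0,0,0],[0,0,0,0,0,0],[0,0,0,0,0,0],[0,0,0,0,0,0],[0,0,0,0,0,0],[0,0,0,0,0,0]]
  jaw: 255

```text
t: 17.75
eef_pos: [538.9, -71.7, 117.6]
tcp_rot: [-1.571, -0.0, -1.346]
wrist_force: [-3.7, -1.0, 5.8]
finger_gap: 0.092
```

Call:
step_arm:
  commands:
    - [[0,-0.3,0,0,0,0],[0,-1,0,0,0,0],[0,-2,0,0,0,0],[0,-2,0,0,0,0],[0,-1.5,0,0,0,0],[0,-0.6,0,0,0,0],[0,0,0,0,0,0],[0,0,0,0,0,0]]

```text
t: 18.55
eef_pos: [538.5, -71.3, 190.3]
tcp_rot: [-1.572, 0.001, -1.346]
wrist_force: [1.1, 0.0, -5.1]
finger_gap: 0.094
```

Call:
step_arm:
  commands:
    - [[0,0,-0.5,0,3.6,0],[0,0,-1,0,3.6,0],[0,0,-2,0,3.6,0],[0,0,-2.5,0,3.6,0],[1,0,-2.5,0,0,0],[1.5,0,-2.5,0,0,0],[2,0,-2,0,0,0],[2.5,0,-2,0,0,0],[2.5,0,-1.5,0,0,0],[2.5,0,-1,0,0,0],[2.5,0,0,0,0,0],[2.5,0,0,0,0,0]]

```text
t: 19.75
eef_pos: [358.9, -244.3, 190.0]
tcp_rot: [-1.572, 0.002, -1.598]
wrist_force: [0.4, 0.4, -3.9]
finger_gap: 0.092
```

Call:
step_arm:
  commands:
    - [[2.5,0,0,0,0,0],[2.5,0,0,0,0,0],[2.5,0,0,0,0,0],[2,0,0,0,0,0],[0.8,0,0,0,0,0],[0,0,0,0,0,0],[0,0,0,0,0,0],[0,0,0,0,0,0]]

```text
t: 20.55
eef_pos: [357.2, -345.7, 190.8]
tcp_rot: [-1.571, 0.001, -1.596]
wrist_force: [-0.1, -0.3, -3.8]
finger_gap: 0.092
```

```bash
python3 - <<'E'
from h import *
s=bot.get_state();print(s["t"],s["eef_pos"],s["tcp_rot"],s["joint_positions"].round(2))
for n in("scene","side"):
    p,d=bot.capture(n);W=cloud(d,bot.camera_info(n));X,Y,Z=np.moveaxis(W,-1,0)
    k=(X>440)&(X<533)&(Y>-420)&(Y<-290)&(Z>155)&(Z<192)
    for sg in(0,1):
        q=W[k&((Y>-355)==sg)];l=cv2.fitLine(q[:,:2].astype(np.float32),2,0,.01,.01).ravel();print(n,"prong",len(q),np.degrees(np.arctan2(l[1],l[0])),l[2:],q.min(0),q[:,2].max())
    m=(abs(X-355)<25)&(abs(Y+350)<85)&(Z>195)&(Z<217);q=W[m]
    for a in range(-435,-265,20):
        t=m&(Y>=a)&(Y<a+20)
        if t.sum()>2: print(a+10,t.sum(),np.median(W[t],0).round(1))
    k=(abs(X-355)<60)&(abs(Y+350)<90)&(Z>100)&(Z<140);q=W[k];print("rim",k.sum(),q.min(0),q.max(0))
    if n=="side":cv2.imwrite("pics/sd7.png",cv2.resize(p[200:380,200:400],None,fx=3,fy=3)[:,:,::-1])
E
```

```text
20.55 [ 357.18270787 -345.66040681  190.81174899] [-1.57145733e+00  1.39746341e-03 -1.59645839e+00] [-0.94  0.08  1.77  0.    1.29 -0.92]
scene prong 100 -1.6356688 [ 493.02872 -386.37283] [ 452.927725   -390.41353111  163.17185339] 183.3762243706991
scene prong 78 -1.4259923 [ 497.34515 -316.98685] [ 460.83738478 -320.60231828  163.70521695] 180.47013243936772
-425 17 [ 353.4 -417.8  209.3]
-405 44 [ 353.3 -405.1  212.6]
-385 41 [ 354.7 -385.5  213.3]
-365 49 [ 354.8 -362.   212.9]
-345 30 [ 346.1 -351.5  211. ]
-285 18 [ 355.  -279.   212.2]
-265 10 [ 356.  -272.1  210.8]
rim 795 [ 296.70237057 -421.56078475  100.0865659 ] [ 402.99105103 -266.00281889  139.9690444 ]
side prong 106 -2.1991596 [ 490.92606 -389.8129 ] [ 453.02854398 -395.10095185  162.12217128] 184.07710323862648
side prong 93 -1.0890006 [ 492.33472 -320.0628 ] [ 454.70124108 -324.84009076  161.89860758] 184.21360944576293
-425 40 [ 354.9 -418.6  205.8]
-405 28 [ 353.6 -404.9  212.9]
-385 34 [ 353.6 -384.   213. ]
-365 53 [ 353.4 -357.8  211.2]
-345 56 [ 346.1 -351.5  209. ]
-285 11 [ 359.1 -283.   214.3]
rim 1417 [ 295.29916138 -425.71538094  100.01752707] [ 404.11003181 -268.71709705  139.93421763]
```

View pics/sd7.png

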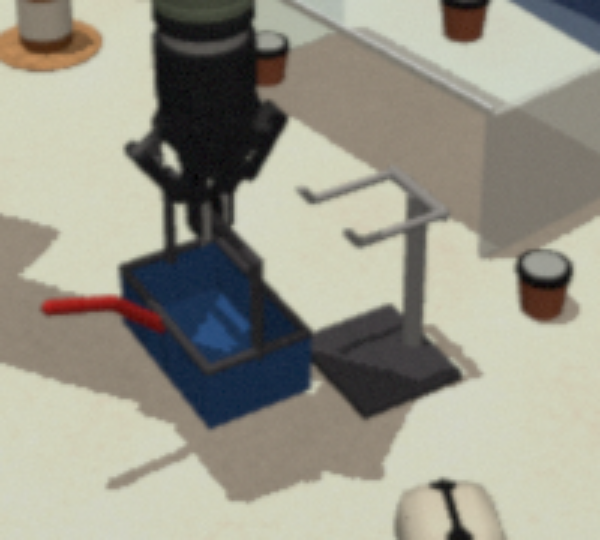

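Call:
step_arm:
  commands:
    - [[0.45,0,0.5,0,0,0],[0,0,1.5,0,0,0],[0,0,2,0,0,0],[0,0,2,0,0,0],[0,0,2,0,0,0],[0,0,2,0,0,0],[0,0,1.6,0,0,0],[0,0,0.8,0,0,0],[0,0,0.2,0,0,0],[0,0,0,0,0,0],[0,0,0,0,0,0]]

```text
t: 21.75
eef_pos: [482.6, -354.8, 191.1]
tcp_rot: [-1.572, 0.0, -1.598]
wrist_force: [0.7, -0.1, -3.1]
finger_gap: 0.091
```

```bash
python3 - <<'E'
from h import *
s=bot.get_state();print(s["t"],s["eef_pos"],s["tcp_rot"],s["wrist_force"])
a=[]
for n in("scene","side"):
    p,d=bot.capture(n);W=cloud(d,bot.camera_info(n));X,Y,Z=np.moveaxis(W,-1,0)
    m=(abs(X-481)<25)&(abs(Y+354)<85)&(Z>199)&(Z<217)
    for t0 in range(-440,-265,15):
        t=m&(Y>=t0)&(Y<t0+15)
        if t.sum()>2: print(n,t0+7,t.sum(),np.median(W[t],0).round(1))
    k=(abs(X-475)<80)&(abs(Y+354)<100)&(Z>105)&(Z<140);q=W[k];print("rim",k.sum(),q.min(0).round(),q.max(0).round())
    c=(slice(225,355),slice(280,410)) if n=="scene" else (slice(210,340),slice(260,390))
    a.append(cv2.resize(p[c],None,fx=3,fy=3,interpolation=3))
cv2.imwrite("pics/b8.png",np.hstack(a)[:,:,::-1])
E
```

```text
21.75 [ 482.55137347 -354.79769978  191.10837164] [-1.57160408e+00  3.38193312e-04 -1.59777024e+00] [ 0.66069115 -0.11342207 -3.10289061]
scene -433 9 [ 478.4 -426.8  208.8]
scene -418 30 [ 478.4 -418.1  212.4]
scene -403 27 [ 478.8 -403.1  212.5]
scene -388 27 [ 479.  -388.2  213.7]
scene -373 28 [ 479.3 -372.   213.3]
scene -358 29 [ 473.1 -362.3  209.8]
scene -313 12 [ 479.5 -309.   212.7]
scene -298 23 [ 481.1 -299.   213.2]
scene -283 24 [ 480.9 -284.   212.3]
rim 717 [ 422. -430.  105.] [ 552. -275.  140.]
side -433 28 [ 478.6 -428.5  207.8]
side -418 22 [ 478.6 -417.7  213.7]
side -403 20 [ 477.9 -403.1  213.6]
side -388 19 [ 480.2 -387.4  212.6]
side -373 39 [ 478.2 -367.4  212.6]
side -358 60 [ 470.8 -361.8  210.8]
side -283 4 [ 480.  -287.5  201.7]
rim 1229 [ 414. -436.  105.] [ 554. -275.  140.]
```

View pics/b8.png

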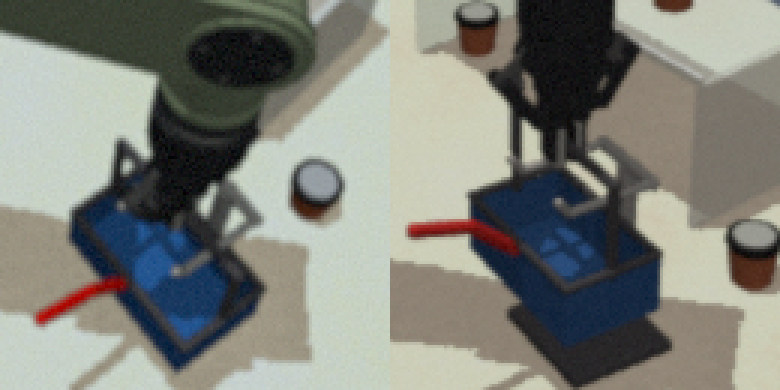

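Call:
step_arm:
  commands:
    - [[0,0.8,0.1,0,0,0],[0,0.8,0,0,0,0],[0,0.7,0,0,0,0],[0,0.5,0,0,0,0],[0,0.2,0,0,0,0],[0,0,0,0,0,0],[0,0,0,0,0,0]]

```text
t: 22.55
eef_pos: [484.3, -355.1, 161.5]
tcp_rot: [-1.57, -0.0, -1.597]
wrist_force: [0.5, 0.1, -3.9]
finger_gap: 0.091
```

Call:
step_arm:
  commands:
    - [[0,0.2,0,0,0,0],[0,0.1,0,0,0,0],[0,0.1,0,0,0,0],[0,0,0,0,0,0],[0,0,0,0,0,0]]

```text
t: 23.05
eef_pos: [484.1, -354.9, 157.3]
tcp_rot: [-1.571, 0.0, -1.597]
wrist_force: [0.1, -0.2, -4.3]
finger_gap: 0.092
```

Call:
step_arm:
  commands:
    - [[0,0.1,0,0,0,0],[0,0,0,0,0,0],[0,0,0,0,0,0]]

```text
t: 23.35
eef_pos: [484.3, -355.1, 156.5]
tcp_rot: [-1.57, -0.0, -1.597]
wrist_force: [0.7, -0.1, -3.6]
finger_gap: 0.096
```

Call:
step_arm:
  commands:
    - [[0,0.1,0,0,0,0],[0,0,0,0,0,0],[0,0,0,0,0,0]]

```text
t: 23.65
eef_pos: [484.3, -355.1, 156.2]
tcp_rot: [-1.57, -0.001, -1.597]
wrist_force: [-0.4, 1.3, 2.2]
finger_gap: 0.086
```

Call:
step_arm:
  commands:
    - [[0,0,0,0,0,0],[0,0,0,0,0,0],[0,0,0,0,0,0],[0,0,0,0,0,0],[0,0,0,0,0,0],[0,0,0,0,0,0]]
  jaw: 150

```text
t: 24.25
eef_pos: [484.1, -354.9, 155.2]
tcp_rot: [-1.571, -0.0, -1.597]
wrist_force: [-0.6, 1.1, 0.1]
finger_gap: 0.408
```

Call:
step_arm:
  commands:
    - [[0,-0.5,0,0,0,0],[0,-1,0,0,0,0],[0,-2,0,0,0,0],[0,-3,0,0,0,0],[0,-4,0,0,0,0],[-1,-4,-1,0,0,0],[-4,0,-3,0,0,0],[-4,0,-3,0,0,0],[-4,0,-3,0,0,0],[-4,0,-3,0,0,0],[0,0,0,0,0,0]]

```text
t: 25.35
eef_pos: [355.3, -176.9, 300.0]
tcp_rot: [-1.572, 0.002, -1.595]
wrist_force: [1.2, -2.0, -0.1]
finger_gap: 0.411
```

```bash
python3 - <<'E'
from h import *
s=bot.get_state();print(s["t"],s["eef_pos"],s["wrist_force"])
a=[]
for n in("scene","side"):
    p,d=bot.capture(n);W=cloud(d,bot.camera_info(n));X,Y,Z=np.moveaxis(W,-1,0)
    m=(abs(X-481)<25)&(abs(Y+354)<85)&(Z>171)&(Z<186)
    for t0 in range(-440,-265,20):
        t=m&(Y>=t0)&(Y<t0+20)
        if t.sum()>2: print(n,t0+10,t.sum(),np.median(W[t],0).round(1))
    k=(abs(X-475)<80)&(abs(Y+354)<100)&(Z>80)&(Z<105);q=W[k];print("rim",k.sum(),q.min(0).round(),q.max(0).round())
    m=(Z>108)&(Z<130)&(np.abs(X-516)<50)&(np.abs(Y-330)<50);print("jar",np.median(W[m],0).round(1),m.sum())
    c=(slice(130,360),slice(200,400)) if n=="scene" else (slice(170,400),slice(190,390))
    a.append(cv2.resize(p[c],None,fx=2,fy=2,interpolation=3))
cv2.imwrite("pics/b9.png",np.hstack(a)[:,:,::-1])
E
```

```text
25.35 [ 355.25203574 -176.88774377  300.02847508] [ 1.18069498 -1.96001453 -0.06041525]
scene -430 19 [ 480.4 -424.8  177.1]
scene -410 36 [ 480.6 -409.9  178.4]
scene -390 47 [ 478.9 -387.5  178.6]
scene -370 33 [ 481.9 -370.7  178.5]
scene -350 31 [ 481.5 -350.9  178.7]
scene -330 31 [ 482.3 -330.1  178.1]
scene -310 44 [ 480.8 -313.7  178.4]
scene -290 31 [ 482.9 -291.6  178.4]
rim 638 [ 419. -431.   80.] [ 549. -276.  105.]
jar [nan nan nan] 0
side -430 22 [ 481.3 -427.1  177.2]
side -410 27 [ 480.8 -409.9  178.9]
side -390 46 [ 479.5 -389.6  176.7]
side -370 24 [ 480.9 -370.5  178.4]
side -350 26 [ 482.4 -350.8  177.7]
side -330 34 [ 481.4 -326.3  178.5]
side -310 33 [ 481.6 -313.4  178.1]
side -290 18 [ 483.4 -290.3  177.9]
rim 878 [ 421. -435.   80.] [ 554. -277.  105.]
jar [499.1 321.9 122.9] 62
  return _methods._mean(a, axis=axis, dtype=dtype,
  ret = um.true_divide(
```

View pics/b9.png

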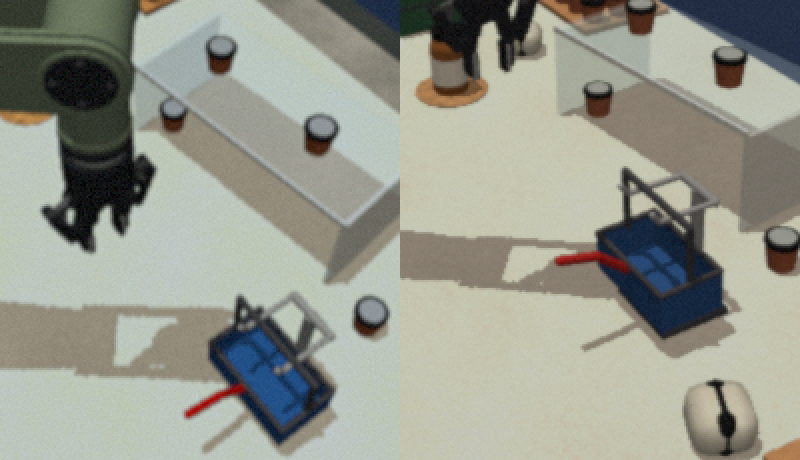

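Call:
step_arm:
  commands:
    - [[0,0,0,0,0,0],[0,0,0,0,0,0],[0,0,0,0,0,0],[0,0,0,0,0,0],[0,0,0,0,0,0]]

```text
t: 25.95
eef_pos: [358.9, -181.9, 300.1]
tcp_rot: [-1.571, 0.0, -1.598]
wrist_force: [-0.6, 0.4, -0.8]
finger_gap: 0.415
```

```bash
python3 -c "
from workcell import bot
print(bot.sign_off())"
```

```text
the job is handed in; nothing more can be done
None
```

The job is done and was handed in at about 26 s. I moved the jar to the cork mat and drew the caddy out by its red grip. I let go of it standing on the table, then lifted it by its bar and hung it on both prongs.

What the last checks showed:
- **Caddy:** in both cameras the bar lies level along its whole length, with its axis about 173 mm up against the expected 174, at x ≈ 481, y ≈ -353. The gripper is open and well clear of it.
- **Jar:** right after placing, it measured at (515, 331), against a mat centre of (516.5, 330), and it was upright. In the last pictures the arm hid it fully in the scene view and partly in the side view. There the side picture showed it upright on the mat, but I could not measure its position again.
- **Sauce cups and rice balls:** those visible in the last pictures look unmoved. I did not measure them.
- **Forces:** wrist readings at the end of each move stayed under about 10 N.

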